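Pop the pick tray and trap it

TASK

Present the two mother-of-pearl picks to the customer: with one finger press the brass bar on top of the cedar pick box so that its sprung tray pops out, and let the front of the other finger block the tray's tall front board when it is partly out, somewhere between 2 and 7 cm, before it runs on to the end of its slide. Finish still holding, bar pressed down with the one finger and tray at rest against the other; block the tray gently, pinch and lift nothing, and leave the other pieces on the counter where they lie.

Things in the scene. Friction and masses are not known exactly. Their poses are not given: they have to be found in the camera images.
- box: Cedar display box with a glass lid, fixed to the counter, 110 (its x) x 96 (its y) x 46 mm high. Origin: centre of its underside, on the counter; z up. Its +x points out of the front, the way the tray slides. The tray's way out is free.
- bar_top (a point): Centre of the top face of the brass release bar, 36 mm (box x) x 24 mm (box y), which stands out of the glass lid. At rest it is 62 mm above the counter, 29 mm in front of the box's centre and 26 mm behind the box's front face, 16 mm above the glass. It sinks straight down with the bar.
- bar (a joint): How far the release bar is pressed down, m: 0 at rest, 0.012 at its stop. Spring: 2.1 N to start, 6.3 N at the stop. The tray is let go at about 6 mm; from 5 mm on it counts as pressed. It springs up when released.
- tray_front (a point): Middle of the top edge of the outer face of the tray's upright front board: cedar, 6 mm thick, 90 mm wide (box y), 4 to 77 mm above the counter, its top 15 mm above the bar at rest. Shut, this face is 6 mm in front of the box's front, 61 mm from the box's centre. A vertical gripper with its fingers in line with box x straddles the board, one finger over the bar.
- tray (a joint): How far the tray is out, m: 0 shut, 0.100 at the end of its slide. Held shut by the bar's catch; once let go a spring of about 2 N (1.2 N at the end) pushes it out against a damper at about 50 mm/s, and it does not stop by itself before the end. It cannot be lifted.
- pickup_cover: Chrome pickup cover lying loose, 38 x 70 x 18 mm, 60 g, origin at the centre of its underside. Bystander.
- tuner: Gold-plated tuning machine lying loose, about 30 x 43 mm, 32 mm high, 45 g, origin under its housing. Bystander.
- thumb_pick: Silver thumb pick, an open band 23 mm across with a blade, 12 mm high, loose, origin under the band's centre. Bystander.
- bone_pick: Carved bone pick lying flat, 30 x 22 x 4 mm, loose, origin under its middle. Bystander.

How it is judged:
By the outcome, as a careful person would: the job done as asked, in the order asked, and still so for the second after the job is handed in, while the arm keeps its last pose, push and grip.
It also fails if it takes over 35 s, if anything falls off the work surface, if the arm or the gripper's body presses on something with over 40 N, if the wrist force passes 120 N, or if a joint passes its speed limit or range.

ROBOT

A 7-joint arm with a two-finger parallel gripper is mounted at the origin on the work surface. World frame = base frame: x ahead of the robot, y to its left, z up, the work surface at z = 0. Lengths are in mm, angles in rad, forces in N, time in s.
With the tool pointing down it reaches from about 425 to 875 mm from the base axis. Payload 8.4 kg.
Tool frame: the origin (TCP) lies midway between the tips of the shut fingers; the grasp point (between the pads) lies 19 mm behind it; z points along the fingers, y is the line along which they close (so a half turn about z gives the same grasp; the last joint's range is limited). The gripper opens to 85 mm and grips with 20 to 120 N. Pads are 22 mm wide; open, the fingers measure 114 mm over their backs; the gripper's body (76 mm by 85 mm) begins 54 mm behind the grasp point. The pads swing forward as they close: fully open they stand 13 mm farther back than shut.
Start: joints at [1.07, 0.333, 0.04, 1.465, -0.013, 1.343, -0.059], TCP at [254.175, -598.213, 231.308] pointing down, gripper open.
Joint ranges: [-2.58, 2.58], [-0.38, 2.09], [-1.3, 1.39], [0.25, 2.4], [-1.5, 4.64], [0.08, 2.09], [-2.65, 2.65]. Speed limits (rad/s): [2.22, 2.22, 2.79, 2.79, 3.14, 3.14, 3.14].

INTERFACE

Orientations are given as a unit quaternion [w, x, y, z].
In Python, from rig import robot gives the robot as it stands.
- The arm moves only by the tool jog_arm, never from a script. Its argument "deltas" is a list of rows, each an object of numbers: "hand": the gripper command: -1 is fully open, 1 is shut, values between are in proportion; "x", "y", "z": the shift along the tool's x, y, z in mm; "wx", "wy", "wz": the turn, a rotation vector about the tool's x, y, z in rad. In form: [{"hand": .., "x": .., "y": .., "z": .., "wx": .., "wy": .., "wz": ..}, ...]. A call has 1 to 5 rows; each row shifts and turns the commanded pose from where the row before left it, along the tool's axes as they then stand; what a row does not reach is not made up. A row lasts 1/12 s, in which the tool goes at most 41.7 mm and 7.16 degrees, less where a joint would pass 70% of its speed; a pose out of reach is approached as far as the arm can. A call is refused whole if a number of a shift passes 41.7 or a number of a turn 0.125, either way. A call with a gripper value outside its range is refused whole. The fingers move at their own pace and stop on an object; "grip_force" is the grip in N (left out, the last holds). Time passes only in rows, so rows that do not move let the fingers close. It gives the time, the measured TCP pose, the force, the opening and the grip force at its end, in the units of the state.
- robot.state(): the state, without advancing time (a new reading comes with each control period).
- robot.snapshot(name): name is "side" or "top" or "wrist"; returns (picture, depth): 420x560x3 uint8, red, green, blue; 420x560 float32, mm along the optical axis (not along the pixel's ray), 0 where there is no reading.
- robot.calibration(name): a dict with "fov_y" (degrees; the focal length in pixels is half the picture's height over the tangent of half this angle, whatever the lens; pixels are square), "cx", "cy" (the principal point, pixels), "R" (3x3) and "t" (3): a world point X has camera coordinates R X + t. Camera axes: x right, y down, z forward; pixel columns grow to the right and rows downward; lengths in mm; the calibration is good to about 2 mm. A picture is of the moment at which its call begins: read the wrist's pose just before it. calibration takes no time and is no camera call; for the wrist camera it gives the pose at the moment of the call.
- robot.job_done(): hands the job in; it is judged then, once.
The state is a dict: "t": time; "qpos": joint angles; "joint_vel": joint speeds; "joint_torque": joint torques, N m; "tcp_pos": TCP position; "orientation": TCP orientation; "ft_force": force on the tool from outside, world axes, zero at the start; "torque": the same for the moment, N m; "gripper_width": finger opening in mm; "gripper_force": force on a finger pad.
Only numpy, scipy, OpenCV 4.12 (cv2) and the standard library are available. Lean on these libraries where they do the work, as an engineer would, in place of code of your own. Each camera call takes 0.05 s, during which the arm holds its last target. There are 200 camera calls.

## Working session

There is one attempt and no reset: what is moved stays moved. The work goes in short steps, Python scripts to look and compute and a tool call to move; the robot and the scene stay as the last step left them, time stands still between calls to the robot, and variables do not carry over. Pictures are saved under pics/ and viewed, at most 10 in all, crops included, and the job is handed in when it is done.

Besides the shell and the picture viewer there is one more tool, called after "Call:" as a command line: name --argument value ..., lists and objects as JSON in quotes. jog_arm: Moves the arm, as the interface text tells. Its arguments: {"type":"object","properties":{"deltas":{"type":"array","items":{"type":"object","properties":{"hand":{"type":"number"},"x":{"type":"number"},"y":{"type":"number"},"z":{"type":"number"},"wx":{"type":"number"},"wy":{"type":"number"},"wz":{"type":"number"}}}},"grip_force":{"type":"number"}},"required":["deltas"]}

```bash
mkdir -p pics; cat > h.py <<'E'
import numpy as np, cv2
from rig import robot
def snap(n,f):
    c=robot.calibration(n); p,d=robot.snapshot(n); cv2.imwrite('pics/'+f+'.png',cv2.cvtColor(p,cv2.COLOR_RGB2BGR)); np.savez(f,p=p,d=d,R=c['R'],t=c['t'],c=[c['fov_y'],c['cx'],c['cy']]); return p,d
def pts(f):
    z=np.load(f+'.npz'); p,d=z['p'],z['d']; fy,cx,cy=z['c']; F=210/np.tan(np.radians(fy)/2)
    v,u=np.mgrid[:420,:560]; P=np.stack([(u-cx)/F*d,(v-cy)/F*d,d],-1)
    return p,d,(P-z['t'])@z['R']
E
python3 - <<'E'
from h import *
s=robot.state();print({k:np.round(v,3) for k,v in s.items()})
print(robot.calibration('top'))
for n in('top','side'): snap(n,n)
E
```

```text
{'t': np.float64(0.0), 'qpos': array([ 1.07 ,  0.334,  0.04 ,  1.466, -0.013,  1.343, -0.059]), 'joint_vel': array([ 0.001, -0.   , -0.001, -0.001, -0.   ,  0.   ,  0.   ]), 'joint_torque': array([-0.0000e+00, -6.5856e+01,  1.3650e+00, -4.0556e+01,  1.7000e-02,
        1.3000e-02, -0.0000e+00]), 'tcp_pos': array([ 254.016, -597.82 ,  230.392]), 'orientation': array([-0.001,  0.98 ,  0.2  , -0.   ]), 'ft_force': array([ 0.579, -0.085,  0.681]), 'torque': array([0.02 , 0.023, 0.017]), 'gripper_force': np.float64(0.0), 'gripper_width': np.float64(85.691)}
{'fov_y': 43.8368179497672, 'cx': 287.12793495610583, 'cy': 202.9256403087469, 'R': array([[-0.0187869 , -0.9998059 ,  0.00593472],
       [-0.99395163,  0.01803387, -0.10832795],
       [ 0.10819989, -0.00793397, -0.9940975 ]]), 't': array([  50.57687969,  581.40568346, 1000.03760514])}
```

View pics/top.png

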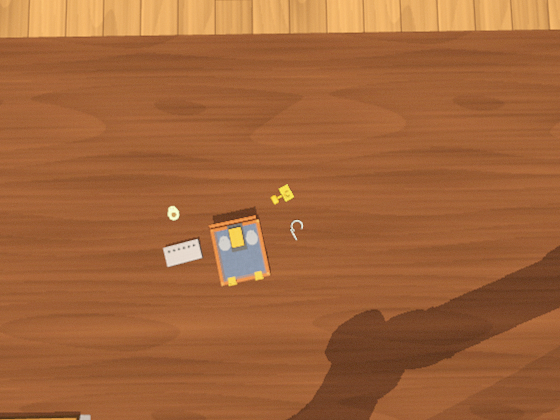

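View pics/side.png

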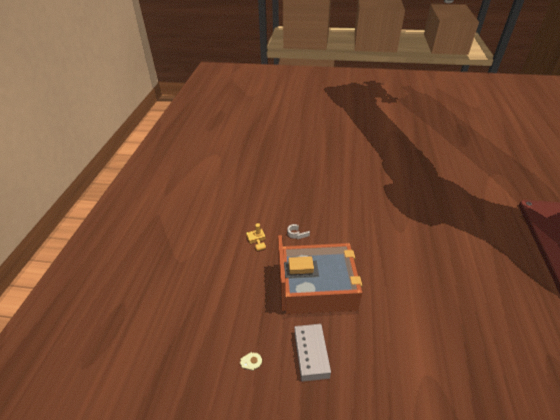

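The top view shows the box at about (240,252), front board along (210,228)–(258,218) facing world +x, bar at (236,238), and hinges at (232,281) and (259,275). The side view confirms this layout.

```bash
python3 - <<'E'
from h import *
for f,(u0,u1,v0,v1) in (('top',(205,275,208,290)),('side',(275,365,232,315))):
    p,d,X=pts(f); hsv=cv2.cvtColor(p,cv2.COLOR_RGB2HSV)
    roi=np.zeros(d.shape,bool); roi[v0:v1,u0:u1]=1; roi&=d>0
    Z=X[...,2]
    b=roi&(Z>56)&(Z<68)&(hsv[...,1]>120)&(hsv[...,0]>18)&(hsv[...,0]<35)
    print(f,'bar',b.sum(),X[b].mean(0).round(1),np.median(X[b],0).round(1))
    r=cv2.minAreaRect(X[b][:,:2].astype(np.float32)); print(r)
    m=roi&(Z>70)&(Z<85); print('board',m.sum(),X[m].mean(0).round(1),cv2.minAreaRect(X[m][:,:2].astype(np.float32)))
    m=roi&(Z>38)&(Z<85); print('box',m.sum(),cv2.minAreaRect(X[m][:,:2].astype(np.float32)))
    m=roi&(Z>40)&(Z<52); print('lid',m.sum(),X[m].mean(0).round(1),cv2.minAreaRect(X[m][:,:2].astype(np.float32)))
E
```

```text
top bar 230 [516.3 138.3  62.3] [515.7 138.4  62.2]
((516.3336791992188, 138.33319091796875), (35.66972351074219, 23.321157455444336), 11.285359382629395)
board 167 [544.9 143.9  77.2] ((545.0269165039062, 143.76853942871094), (6.333659648895264, 90.00439453125), 10.959904670715332)
box 3121 ((489.1942443847656, 132.81231689453125), (120.16300964355469, 96.42102813720703), 10.990055084228516)
lid 2660 [484.8 131.9  46.1] ((486.5799560546875, 132.33270263671875), (114.3308334350586, 96.39913177490234), 11.065655708312988)
side bar 7 [504.  137.2  61.4] [500.6 135.2  61.5]
((505.248779296875, 135.98565673828125), (8.854449272155762, 22.25558090209961), 66.46844482421875)
board 207 [543.3 149.7  76.4] ((543.98779296875, 145.42013549804688), (6.041690349578857, 89.43428039550781), 11.12912368774414)
box 4151 ((488.1805419921875, 133.7066650390625), (120.08659362792969, 98.65504455566406), 11.1227388381958)
lid 3423 [482.3 138.9  45.4] ((488.20111083984375, 133.57968139648438), (120.06671142578125, 98.42098236083984), 11.105356216430664)
```

Call:
jog_arm --deltas '[{"hand":-0.8,"x":30,"y":-18.5},{"hand":-0.8,"x":30,"y":-18.5},{"hand":-0.8,"x":30,"y":-18.5},{"hand":-0.8,"x":30,"y":-18.5},{"hand":-0.8,"x":30,"y":-18.5}]' --grip_force 20

```text
$.deltas[0]: bad value
```

Call:
jog_arm --deltas '[{"hand":-0.8,"x":30,"y":-18.5},{"hand":-0.8,"x":30,"y":-18.5},{"hand":-0.8,"x":30,"y":-18.5},{"hand":-0.8,"x":30,"y":-18.5},{"hand":-0.8,"x":30,"y":-18.5}]'

```text
$.deltas[0]: bad value
```

Call:
jog_arm --deltas '[{"hand":-0.8,"x":30,"y":-18.5},{"hand":-0.8,"x":30,"y":-18.5},{"hand":-0.8,"x":18.5,"y":-31},{"hand":-0.8,"x":18.5,"y":-31},{"hand":-0.8,"x":18.5,"y":-31}]'

```text
$.deltas[0]: bad value
```

Call:
jog_arm --deltas '[{"hand":-0.8,"x":18.5,"y":-31},{"hand":-0.8,"x":18.5,"y":-31},{"hand":-0.8,"x":18.5,"y":-31},{"hand":-0.8,"x":18.5,"y":-31},{"hand":-0.8,"x":18.5,"y":-31}]'

```text
$.deltas[0]: bad value
```

Call:
jog_arm --deltas '[{"hand":-0.8,"wz":-0.12},{"hand":-0.8,"wz":-0.12},{"hand":-0.8,"wz":-0.12},{"hand":-0.8,"wz":-0.12},{"hand":-0.8,"wz":-0.12}]'

```text
$.deltas[0]: bad value
```

Call:
jog_arm --deltas '[{"hand":-0.8,"wz":-0.12},{"hand":-0.8,"wz":-0.12},{"hand":-0.8,"wz":-0.12},{"hand":-0.8,"wz":-0.12},{"hand":-0.8,"wz":-0.12}]'

```text
$.deltas[0]: bad value
```

Call:
jog_arm --deltas '[{"hand":-0.8,"wz":-0.12},{"hand":-0.8,"wz":-0.04},{"hand":-0.8},{"hand":-0.8}]'

```text
$.deltas[0]: bad value
```

Call:
jog_arm --deltas '[{"hand":-0.8,"x":30,"y":-18.5,"z":0,"wx":0,"wy":0,"wz":0},{"hand":-0.8,"x":30,"y":-18.5,"z":0,"wx":0,"wy":0,"wz":0},{"hand":-0.8,"x":30,"y":-18.5,"z":0,"wx":0,"wy":0,"wz":0},{"hand":-0.8,"x":30,"y":-18.5,"z":0,"wx":0,"wy":0,"wz":0},{"hand":-0.8,"x":30,"y":-18.5,"z":0,"wx":0,"wy":0,"wz":0}]' --grip_force 20

```text
t: 0.52
tcp_pos: [356.6, -452.8, 231.0]
orientation: [-0.0, 0.98, 0.199, -0.0]
ft_force: [0.2, -1.2, 0.5]
gripper_width: 77.0
gripper_force: 0.0
```

Call:
jog_arm --deltas '[{"hand":-0.8,"x":30,"y":-18.5,"z":0,"wx":0,"wy":0,"wz":0},{"hand":-0.8,"x":30,"y":-18.5,"z":0,"wx":0,"wy":0,"wz":0},{"hand":-0.8,"x":30,"y":-18.5,"z":0,"wx":0,"wy":0,"wz":0},{"hand":-0.8,"x":30,"y":-18.5,"z":0,"wx":0,"wy":0,"wz":0},{"hand":-0.8,"x":30,"y":-18.5,"z":0,"wx":0,"wy":0,"wz":0}]'

```text
t: 0.93
tcp_pos: [458.4, -309.0, 231.1]
orientation: [-0.0, 0.98, 0.199, -0.0]
ft_force: [1.8, -0.3, -0.9]
gripper_width: 76.9
gripper_force: 0.0
```

Call:
jog_arm --deltas '[{"hand":-0.8,"x":30,"y":-18.5,"z":0,"wx":0,"wy":0,"wz":0},{"hand":-0.8,"x":30,"y":-18.5,"z":0,"wx":0,"wy":0,"wz":0},{"hand":-0.8,"x":18.5,"y":-31,"z":0,"wx":0,"wy":0,"wz":0},{"hand":-0.8,"x":18.5,"y":-31,"z":0,"wx":0,"wy":0,"wz":0},{"hand":-0.8,"x":18.5,"y":-31,"z":0,"wx":0,"wy":0,"wz":0}]'

```text
t: 1.35
tcp_pos: [513.3, -144.0, 230.9]
orientation: [-0.0, 0.98, 0.2, -0.0]
ft_force: [1.0, 0.2, 0.2]
gripper_width: 77.0
gripper_force: 0.0
```

Call:
jog_arm --deltas '[{"hand":-0.8,"x":18.5,"y":-31,"z":0,"wx":0,"wy":0,"wz":0},{"hand":-0.8,"x":18.5,"y":-31,"z":0,"wx":0,"wy":0,"wz":0},{"hand":-0.8,"x":18.5,"y":-31,"z":0,"wx":0,"wy":0,"wz":0},{"hand":-0.8,"x":18.5,"y":-31,"z":0,"wx":0,"wy":0,"wz":0},{"hand":-0.8,"x":18.5,"y":-31,"z":0,"wx":0,"wy":0,"wz":0}]'

```text
t: 1.77
tcp_pos: [537.6, 34.6, 231.2]
orientation: [0.0, 0.98, 0.199, -0.0]
ft_force: [0.9, -0.3, 0.3]
gripper_width: 76.5
gripper_force: 0.0
```

Call:
jog_arm --deltas '[{"hand":-0.8,"x":0,"y":0,"z":0,"wx":0,"wy":0,"wz":-0.12},{"hand":-0.8,"x":0,"y":0,"z":0,"wx":0,"wy":0,"wz":-0.12},{"hand":-0.8,"x":0,"y":0,"z":0,"wx":0,"wy":0,"wz":-0.12},{"hand":-0.8,"x":0,"y":0,"z":0,"wx":0,"wy":0,"wz":-0.12},{"hand":-0.8,"x":0,"y":0,"z":0,"wx":0,"wy":0,"wz":-0.12}]'

```text
t: 2.18
tcp_pos: [537.7, 33.1, 231.0]
orientation: [-0.0, 0.876, 0.483, -0.0]
ft_force: [-0.0, 0.2, -0.4]
gripper_width: 76.6
gripper_force: 0.0
```

Call:
jog_arm --deltas '[{"hand":-0.8,"x":0,"y":0,"z":0,"wx":0,"wy":0,"wz":-0.12},{"hand":-0.8,"x":0,"y":0,"z":0,"wx":0,"wy":0,"wz":-0.12},{"hand":-0.8,"x":0,"y":0,"z":0,"wx":0,"wy":0,"wz":-0.12},{"hand":-0.8,"x":0,"y":0,"z":0,"wx":0,"wy":0,"wz":-0.12},{"hand":-0.8,"x":0,"y":0,"z":0,"wx":0,"wy":0,"wz":-0.12}]'

```text
t: 2.6
tcp_pos: [537.7, 32.9, 230.9]
orientation: [-0.0, 0.694, 0.72, -0.0]
ft_force: [-0.2, -0.1, 0.7]
gripper_width: 77.0
gripper_force: 0.0
```

Call:
jog_arm --deltas '[{"hand":-0.8,"x":0,"y":0,"z":0,"wx":0,"wy":0,"wz":-0.12},{"hand":-0.8,"x":0,"y":0,"z":0,"wx":0,"wy":0,"wz":-0.04},{"hand":-0.8,"x":0,"y":0,"z":0,"wx":0,"wy":0,"wz":0},{"hand":-0.8,"x":0,"y":0,"z":0,"wx":0,"wy":0,"wz":0}]'

```text
t: 2.93
tcp_pos: [537.7, 32.9, 231.0]
orientation: [-0.0, 0.637, 0.771, -0.0]
ft_force: [0.0, 0.1, -0.5]
gripper_width: 76.6
gripper_force: 0.0
```

Call:
jog_arm --deltas '[{"hand":-0.8,"x":27,"y":9.6,"z":0,"wx":0,"wy":0,"wz":0},{"hand":-0.8,"x":27,"y":9.6,"z":0,"wx":0,"wy":0,"wz":0},{"hand":-0.8,"x":27,"y":9.6,"z":0,"wx":0,"wy":0,"wz":0},{"hand":-0.8,"x":26.6,"y":9.6,"z":0,"wx":0,"wy":0,"wz":0},{"hand":-0.8,"x":0,"y":0,"z":21,"wx":0,"wy":0,"wz":0}]'

```text
t: 3.35
tcp_pos: [556.4, 153.6, 213.8]
orientation: [0.001, 0.635, 0.773, 0.004]
ft_force: [-0.0, 1.0, -0.2]
gripper_width: 76.8
gripper_force: 0.0
```

Call:
jog_arm --deltas '[{"hand":-0.8,"x":0,"y":0,"z":30,"wx":0,"wy":0,"wz":0},{"hand":-0.8,"x":0,"y":0,"z":30,"wx":0,"wy":0,"wz":0},{"hand":-0.8,"x":0,"y":0,"z":30,"wx":0,"wy":0,"wz":0},{"hand":-0.8,"x":0,"y":0,"z":20,"wx":0,"wy":0,"wz":0},{"hand":-0.8,"x":0,"y":0,"z":0,"wx":0,"wy":0,"wz":0}]'

```text
t: 3.77
tcp_pos: [552.4, 144.9, 95.8]
orientation: [-0.002, 0.637, 0.771, -0.003]
ft_force: [-0.8, -0.8, -0.8]
gripper_width: 76.8
gripper_force: 0.0
```

```bash
python3 - <<'E'
from h import *
print(robot.state()['tcp_pos'])
p,d=snap('side','side2'); q,_=snap('wrist','wrist2')
c=cv2.resize(p[150:330,220:420],None,fx=2,fy=2)
cv2.imwrite('pics/m.png',cv2.cvtColor(np.hstack([c,cv2.resize(q,(480,360))])[:,:800] if 0 else np.hstack([c,cv2.resize(q,(400,360))]),cv2.COLOR_RGB2BGR))
p,d,X=pts('side2')
# low gripper points near TCP in box axes relative to bar
ex=np.array([.9816,.1908]);ey=np.array([-.1908,.9816])
D=X[...,:2]-np.array([516.3,138.3]);a=D@ex+29;b=D@ey
m=(d>0)&(abs(b)<40)&(a>-20)&(a<150)&(X[...,2]>84)&(X[...,2]<150)
for lo in range(84,150,6):
    k=m&(X[...,2]>=lo)&(X[...,2]<lo+6)
    if k.sum(): print(lo,k.sum(),np.histogram(a[k],range(-20,151,10))[0],b[k].min().round(),b[k].max().round())
E
```

```text
[552.40955351 144.90744906  95.81364808]
102 9 [0 0 0 0 2 0 0 0 0 0 0 0 7 0 0 0 0] -10.0 1.0
108 34 [ 0  0  0  2 14  0  0  0  0  0  0  0 12  6  0  0  0] -5.0 12.0
114 60 [ 0  0  0 14 19  0  0  0  0  0  0  0 16 11  0  0  0] -5.0 13.0
120 73 [ 0  0  0 14 20  0  0  0  0  0  0  0 26 13  0  0  0] -11.0 12.0
126 65 [ 0  0  0 15 19  0  0  0  0  0  0  0 16 15  0  0  0] -8.0 12.0
132 68 [ 0  0  0 15 19  0  0  0  0  0  0  0 18 16  0  0  0] -8.0 13.0
138 60 [ 0  0  0  8 24  0  0  0  0  0  0  0 24  4  0  0  0] 1.0 12.0
144 53 [ 0  0  3 14  9  0  0  0  0  0  0  0  8 16  3  0  0] 6.0 14.0
```

View pics/m.png

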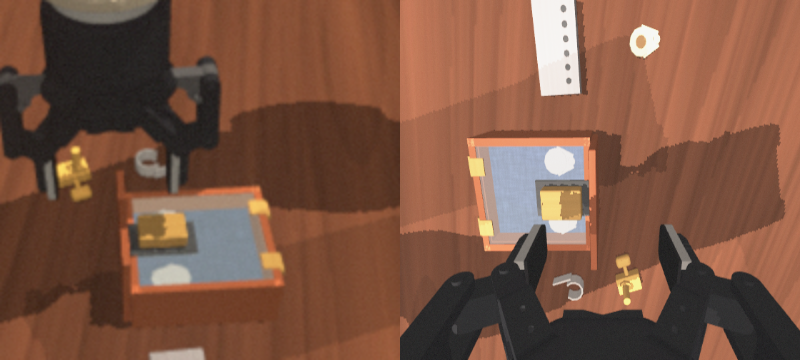

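The left half of this view (side camera) shows one finger above the bar and the other in front of the board. In the right half (wrist camera) the bystanders are clear of both fingers. I'll descend.

Call:
jog_arm --deltas '[{"hand":-0.8,"x":0,"y":0,"z":12,"wx":0,"wy":0,"wz":0},{"hand":-0.8,"x":0,"y":0,"z":12,"wx":0,"wy":0,"wz":0},{"hand":-0.8,"x":0,"y":0,"z":12,"wx":0,"wy":0,"wz":0},{"hand":-0.8,"x":0,"y":0,"z":0,"wx":0,"wy":0,"wz":0},{"hand":-0.8,"x":0,"y":0,"z":0,"wx":0,"wy":0,"wz":0}]'

```text
t: 4.28
tcp_pos: [554.6, 145.8, 63.6]
orientation: [-0.001, 0.637, 0.771, -0.001]
ft_force: [0.4, -1.2, 0.6]
gripper_width: 76.9
gripper_force: 0.0
```

Call:
jog_arm --deltas '[{"hand":-0.8,"x":0,"y":0,"z":4,"wx":0,"wy":0,"wz":0},{"hand":-0.8,"x":0,"y":0,"z":4,"wx":0,"wy":0,"wz":0},{"hand":-0.8,"x":0,"y":0,"z":0,"wx":0,"wy":0,"wz":0},{"hand":-0.8,"x":0,"y":0,"z":0,"wx":0,"wy":0,"wz":0},{"hand":-0.8,"x":0,"y":0,"z":0,"wx":0,"wy":0,"wz":0}]'

```text
t: 4.7
tcp_pos: [555.3, 146.0, 56.5]
orientation: [0.0, 0.636, 0.771, 0.0]
ft_force: [0.6, 0.4, 0.2]
gripper_width: 76.8
gripper_force: 0.0
```

```bash
cat > tip.py <<'E'
from h import *
import sys
f=sys.argv[1]; p,_=snap('side',f); s=robot.state(); print(s['t'],s['tcp_pos'].round(1) if hasattr(s['tcp_pos'],'round') else s['tcp_pos'],s['ft_force'])
p,d,X=pts(f); hsv=cv2.cvtColor(p,cv2.COLOR_RGB2HSV)
D=X[...,:2]-np.array([516.3,138.3]);a=D@np.array([.9816,.1908])+29;b=D@np.array([-.1908,.9816]);Z=X[...,2]
for n,lo,hi in(('bar',-5,50),('front',95,130)):
    k=(d>0)&(abs(b)<16)&(a>lo)&(a<hi)&(Z>40)&(Z<120)&((hsv[...,1]<90)|(hsv[...,2]<60))&(Z>50)
    if k.any(): print(n,k.sum(),'zmin',np.sort(Z[k])[:5].round(1),'a',np.percentile(a[k],[2,98]).round(1),'b',np.percentile(b[k],[2,98]).round(1))
k=(d>0)&(abs(b)<48)&(a>50)&(a<150)&(Z>70)&(Z<80)&(hsv[...,1]>120); print('board',k.sum(),np.percentile(a[k],[5,50,95]).round(1))
k=(d>0)&(abs(b)<14)&(a>8)&(a<50)&(Z>45)&(Z<66)&(hsv[...,0]>16)&(hsv[...,0]<35)&(hsv[...,1]>120); print('brass top',np.percentile(Z[k],[50,90,97]).round(1))
E
python3 tip.py s3
```

```text
4.75 [555.4 146.   56.6] [ 0.26882546 -0.95967827  0.28843909]
bar 316 zmin [50.3 52.1 60.8 61.2 61.9] a [ 3.5 30.5] b [-9.2 14.2]
front 311 zmin [70.5 71.2 72.2 72.4 72.7] a [105.8 126.3] b [-6.7 13.9]
board 204 [54.8 57.6 60.4]
brass top [61.3 62.5 63.1]
```

Call:
jog_arm --deltas '[{"hand":-0.8,"x":0,"y":0,"z":2,"wx":0,"wy":0,"wz":0},{"hand":-0.8,"x":0,"y":0,"z":2,"wx":0,"wy":0,"wz":0},{"hand":-0.8,"x":0,"y":0,"z":0,"wx":0,"wy":0,"wz":0},{"hand":-0.8,"x":0,"y":0,"z":0,"wx":0,"wy":0,"wz":0}]'

```text
t: 5.08
tcp_pos: [555.2, 146.0, 52.3]
orientation: [-0.0, 0.636, 0.771, 0.0]
ft_force: [-0.4, -0.4, -0.8]
gripper_width: 76.7
gripper_force: 0.0
```

Call:
jog_arm --deltas '[{"hand":-0.8,"x":0,"y":0,"z":2,"wx":0,"wy":0,"wz":0},{"hand":-0.8,"x":0,"y":0,"z":0,"wx":0,"wy":0,"wz":0},{"hand":-0.8,"x":0,"y":0,"z":0,"wx":0,"wy":0,"wz":0}]'

```text
t: 5.33
tcp_pos: [555.2, 146.0, 50.3]
orientation: [-0.0, 0.636, 0.771, 0.0]
ft_force: [-0.6, -0.2, 0.9]
gripper_width: 76.9
gripper_force: 0.5
```

Call:
jog_arm --deltas '[{"hand":-0.8,"x":0,"y":0,"z":2,"wx":0,"wy":0,"wz":0},{"hand":-0.8,"x":0,"y":0,"z":0,"wx":0,"wy":0,"wz":0},{"hand":-0.8,"x":0,"y":0,"z":0,"wx":0,"wy":0,"wz":0}]'

```text
t: 5.58
tcp_pos: [555.2, 146.0, 48.3]
orientation: [-0.0, 0.636, 0.771, 0.0]
ft_force: [1.1, -0.7, 1.6]
gripper_width: 77.1
gripper_force: 0.9
```

Call:
jog_arm --deltas '[{"hand":-0.8,"x":0,"y":0,"z":2,"wx":0,"wy":0,"wz":0},{"hand":-0.8,"x":0,"y":0,"z":0,"wx":0,"wy":0,"wz":0},{"hand":-0.8,"x":0,"y":0,"z":0,"wx":0,"wy":0,"wz":0}]'

```text
t: 5.83
tcp_pos: [555.2, 146.0, 46.3]
orientation: [-0.0, 0.636, 0.771, 0.0]
ft_force: [1.1, 0.5, 2.3]
gripper_width: 76.8
gripper_force: 1.2
```

```bash
python3 tip.py s4
```

```text
5.8833 [555.2 146.   46.3] [0.00761705 0.79777357 3.04895511]
bar 455 zmin [55.3 59.7 59.9 61.3 61.8] a [ 0.2 30.3] b [-10.1  14. ]
front 412 zmin [59.3 59.5 59.7 60.7 60.8] a [104.9 128.4] b [-9.5 13.6]
board 169 [61.5 64.1 66.7]
brass top [55.4 56.5 57.2]
```

Call:
jog_arm --deltas '[{"hand":-0.8,"x":0,"y":0,"z":2,"wx":0,"wy":0,"wz":0},{"hand":-0.8,"x":0,"y":0,"z":1.5,"wx":0,"wy":0,"wz":0},{"hand":-0.8,"x":0,"y":0,"z":0,"wx":0,"wy":0,"wz":0},{"hand":-0.8,"x":0,"y":0,"z":0,"wx":0,"wy":0,"wz":0},{"hand":-0.8,"x":0,"y":0,"z":0,"wx":0,"wy":0,"wz":0}]'

```text
t: 6.3
tcp_pos: [555.3, 146.0, 42.9]
orientation: [0.0, 0.636, 0.771, 0.0]
ft_force: [-0.4, -0.1, 4.0]
gripper_width: 77.0
gripper_force: 2.4
```

Call:
jog_arm --deltas '[{"hand":-0.8,"x":0,"y":0,"z":0,"wx":0,"wy":0,"wz":0},{"hand":-0.8,"x":0,"y":0,"z":0,"wx":0,"wy":0,"wz":0},{"hand":-0.8,"x":0,"y":0,"z":0,"wx":0,"wy":0,"wz":0},{"hand":-0.8,"x":0,"y":0,"z":0,"wx":0,"wy":0,"wz":0},{"hand":-0.8,"x":0,"y":0,"z":0,"wx":0,"wy":0,"wz":0}]'

```text
t: 6.72
tcp_pos: [555.4, 146.0, 42.9]
orientation: [0.0, 0.636, 0.771, 0.0]
ft_force: [0.7, -0.5, 4.4]
gripper_width: 76.6
gripper_force: 3.4
```

Call:
jog_arm --deltas '[{"hand":-0.8,"x":0,"y":0,"z":0,"wx":0,"wy":0,"wz":0},{"hand":-0.8,"x":0,"y":0,"z":0,"wx":0,"wy":0,"wz":0},{"hand":-0.8,"x":0,"y":0,"z":0,"wx":0,"wy":0,"wz":0},{"hand":-0.8,"x":0,"y":0,"z":0,"wx":0,"wy":0,"wz":0},{"hand":-0.8,"x":0,"y":0,"z":0,"wx":0,"wy":0,"wz":0}]'

```text
t: 7.13
tcp_pos: [555.3, 146.0, 42.9]
orientation: [0.0, 0.636, 0.771, 0.0]
ft_force: [0.4, 0.2, 5.3]
gripper_width: 76.8
gripper_force: 3.4
```

```bash
python3 tip.py s5; sleep 0; python3 tip.py s6; python3 - <<'E'
import cv2
p=cv2.imread('pics/s6.png'); cv2.imwrite('pics/s6c.png',cv2.resize(p[170:390,200:400],None,fx=2.5,fy=2.5))
E
```

```text
7.1833 [555.3 146.   42.9] [ 0.60950182 -0.0059727   4.76626717]
bar 497 zmin [52.  52.1 56.3 57.6 57.6] a [-0.1 33.4] b [-10.1  14.1]
front 418 zmin [57.3 57.3 58.  59.1 59.4] a [100.5 129. ] b [-9.2 13.8]
board 138 [100.3 103.1 104.8]
brass top [52.2 53.3 54. ]
7.2333 [555.4 146.   42.9] [ 1.18126106 -0.11266314  4.68143603]
bar 506 zmin [51.4 52.2 56.3 57.1 57.2] a [ 0.1 33.8] b [-10.2  14.1]
front 412 zmin [56.4 56.5 57.4 58.7 59.5] a [100.8 129.1] b [-9.2 14. ]
board 140 [100.3 103.1 104.8]
brass top [52.3 53.4 54.1]
```

View pics/s6c.png

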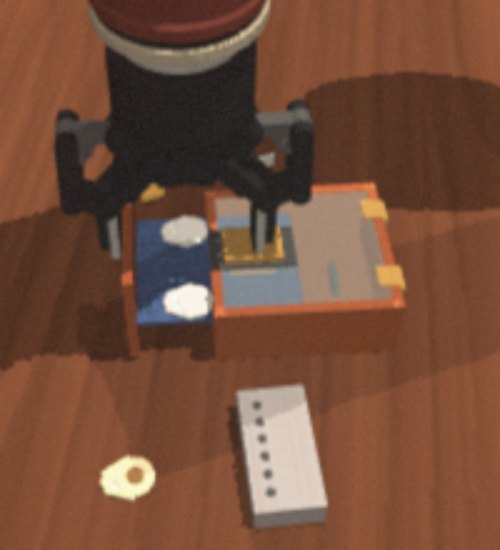

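The picture shows the bar at (252,245) held down about 9 mm. The tray is at rest against the front finger at (112,240), about 45 mm out. The bystanders in view haven't moved.

```bash
python3 -c "
from rig import robot
print(robot.job_done())"
```

```text
the job is handed in; nothing more can be done
None
```

Job handed in: one finger holds the bar about 9 mm down, and the tray rests about 45 mm out against the front of the other finger; nothing was pinched or lifted, and no bystander was seen to move.

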